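Prove the emergency stop latches, then reset it

ROBOT

A 7-joint arm with a two-finger parallel gripper is mounted at the origin on a cart in front of the work surface, level with it; the furniture and walls round the work are solid. World frame = base frame: x ahead of the robot, y to its left, z up, the work surface at z = 0. Lengths are in m, angles in rad, forces in N, time in s.
With the tool pointing down it reaches from about 0.425 to 0.825 m from the base axis. Payload 3.6 kg.
Tool frame: the origin (TCP) lies at the very end of the fingers, on their centre line; the grasp point (between the pads) lies 19 mm behind it; z points along the fingers, y is the line along which they close (so a half turn about z gives the same grasp; the last joint's range is limited). The gripper opens to 93 mm and grips with 3 to 60 N. Pads are 15 mm wide; open, the fingers measure 128 mm over their backs; the gripper's body (75 mm by 188 mm) begins 65 mm behind the grasp point.
Start: joints at [1.226, 0.615, -0.013, 1.423, 0.008, 1.103, -0.04], TCP at [0.204, -0.617, 0.219] pointing down, gripper open.
Joint ranges: [-3.12, 3.12], [-0.3, 2.06], [-1.34, 1.32], [0.26, 2.42], [-1.36, 4.5], [0.01, 1.98], [-2.84, 2.84]. Speed limits (rad/s): [2.79, 2.79, 3.14, 3.14, 3.14, 3.14, 3.14].

INTERFACE

Orientations are given as a unit quaternion [x, y, z, w].
In Python, from rig import bot, eyes, order gives the robot as it stands.
- The arm moves only by the tool jog_arm, never from a script. Its argument "increments" is a list of rows, each an object of numbers: "tx", "ty", "tz": the shift along the tool's x, y, z in cm; "twist": the turn about the tool's z in degrees; "hand": the finger opening in cm, from 0 to 9.3. A call has exactly 5 rows; each row shifts and turns the commanded pose from where the row before left it, along the tool's axes as they then stand; what a row does not reach is not made up. A row lasts 1/10 s, in which the tool goes at most 50 mm and 8.59 degrees, less where a joint would pass 70% of its speed; a pose out of reach is approached as far as the arm can. A call is refused whole if a number of a shift passes 5 or a number of a turn 8.59, either way. A call with a gripper value outside its range is refused whole. The fingers move at their own pace and stop on an object; "newtons" is the grip in N (left out, the last holds). Time passes only in rows, so rows that do not move let the fingers close, or fill a call up. It gives the time, the measured TCP pose, the force, the opening and the grip force at its end, in the units of the state.
- bot.sense(): the state, without advancing time (a new reading comes with each control period).
- eyes.get_image(name): name is "side" or "top"; returns (picture, depth): 400x640x3 uint8, blue, green, red; 400x640 float32, m along the optical axis (not along the pixel's ray), 0 where there is no reading.
- eyes.camera_params(name): a dict with "vertical_fov" (degrees; the focal length in pixels is half the picture's height over the tangent of half this angle, whatever the lens; pixels are square), "cx", "cy" (the principal point, pixels), "rvec" (rotation vector, rad) and "tvec" (3), from world to camera coordinates, as OpenCV has them. Camera axes: x right, y down, z forward; pixel columns grow to the right and rows downward; lengths in m; the calibration is good to about 2 mm. A picture is of the moment at which its call begins. camera_params takes no time and is no camera call.
- order.hand_in(): hands the job in; it is judged then, once.
The state is a dict: "time_s": time; "joint_positions": joint angles; "joint_velocities": joint speeds; "tau": joint torques, N m; "tool_pos": TCP position; "tcp_rot": TCP orientation; "ft_force": force on the tool from outside, world axes, zero at the start; "wrist_torque": the same for the moment, N m; "width": finger opening in m; "finger_force": force on a finger pad.
Only numpy, scipy, OpenCV 4.12 (cv2) and the standard library are available. Lean on these libraries where they do the work, as an engineer would, in place of code of your own. Each camera call takes 0.05 s, during which the arm holds its last target. There are 200 camera calls.

TASK

Test the sander's emergency stop: push the red mushroom head down with a fingertip until it latches, and take the finger off so that it stays in by itself. Then push one of its wings round clockwise with the finger, never pinching the wings, until the head springs out, and let it swing back. Only then press the blue button fully in and let it go, leaving the screwdriver, tape measure and wooden block where they lie.

Things in the scene. Friction and masses are not known exactly. Their poses are not given: they have to be found in the camera images.
- stop_box: Yellow-topped grey enclosure 90 x 90 x 60 mm fixed to the bench; origin at the centre of its underside, z up. On the middle of its top a yellow collar (outer radius 37 mm, rim 74 mm above the bench) surrounds the red mushroom head.
- stop_top (a point): Centre of the top of the red wing bar, on the head's vertical axis (110 mm above the bench when out, about 102 mm when latched). Press here straight down.
- wing_end (a point): Top of the outer end of one wing, 35 mm from the head's axis; the other wing's end lies opposite. Moves with the head. The line from stop_top to wing_end gives the bar's direction.
- stop_push (a joint): How far the head is pushed in, m: 0 out, about 0.008 latched, 0.010 at the stop. It springs out until it has passed about 0.0082, when a catch holds it in; the push takes about 2 to 5 N, and at 0.010 it meets a hard stop. Pushing it again does not free it.
- stop_twist (a joint): Turn of the head, rad, growing clockwise seen from above: 0 at rest, stop at 1.2. A light spring (about 0.02 to 0.045 N m, 1 to 2 N at the wing) turns it back to 0 when let go. From latched, at about 0.6 rad clockwise the catch lets go and the head springs out.
- stop_head: The red head: dome 56 mm across, top 84 mm above the bench when out; on it an upright wing bar 70 mm long, 16 mm wide (top 4 mm: 10 mm), from 87 to 110 mm above the bench when out, all 8 mm lower when latched. Origin on its axis, 60 mm above the bench when out; y along the bar, which at rest lies along stop_box's y.
- lead_faces: Red side faces of the wings that are pushed for a clockwise turn: the trailing side of each wing, with the +y end of the bar. Origin as stop_head. Finger contact on lead_faces and back_faces at the same time counts as pinching.
- back_faces: Red side faces of the wings opposite to lead_faces, with the -y end of the bar. Origin as stop_head.
- reset_box: Plain grey enclosure 70 x 70 x 60 mm fixed to the bench, with the blue button on top; origin at the centre of its underside, z up. It and the yellow-topped box may stand either way round.
- reset_button_top (a point): Centre of the top of the blue button (diameter 26 mm), about 82 mm above the bench when out; press straight down.
- reset_button (a joint): How far the blue button is pressed, m: 0 out, 0.006 fully in (about 5 N); springs back.
- screwdriver: Loose slotted screwdriver with black grip, 28 x 217 x 30 mm, lying on the bench; a bystander.
- tape_measure: Loose grey and red tape measure, 64 x 103 x 36 mm, on the bench; a bystander.
- block: Loose wooden block, 46 x 82 x 30 mm, on the bench; a bystander.

How it is judged:
On the way, in this order (a step that is already met when the one before it is completed fails the run):
1. the red head is latched in and nothing of the robot touches it (value of joint stop_push above 0.0065 m and value of joint stop_twist below 0.2 rad and contact force between each of the fingers, the arm and stop_head below 0.1 N), for 0.2 s.
2. the red head, twisted, has sprung out (value of joint stop_push below 0.002 m), for 0.1 s.
3. the blue button is pressed in with the red head out (value of joint reset_button above 0.0045 m and value of joint stop_push below 0.002 m), for 0.05 s.
At the end, for the whole second after the job is handed in: The red head is out (within 2 mm) and swung back (within 0.15 rad), the blue button is out (within 1.5 mm), after the head was latched and let go, twisted out, and the blue button pressed at least 4.5 mm, in that order (value of joint stop_push below 0.002 m and value of joint stop_twist below 0.15 rad and value of joint reset_button below 0.0015 m); the robot touches nothing.
It fails at once if the wings are pinched: fingers press on opposing faces of the bar at once (contact force between the fingers and lead_faces above 1 N and contact force between the fingers and back_faces above 1 N).
It fails at once if the blue button is pressed while the red head is in or still turned (value of joint reset_button above 0.003 m and (value of joint stop_push above 0.004 m or value of joint stop_twist above 0.3 rad)).
It fails at once if the screwdriver is lifted or moved more than 20 mm (distance of screwdriver from where it was at the start of the episode above 0.02 m).
It fails at once if the tape measure is lifted or moved more than 20 mm (distance of tape_measure from where it was at the start of the episode above 0.02 m).
It fails at once if the block is lifted or moved more than 20 mm (distance of block from where it was at the start of the episode above 0.02 m).
It also fails if it takes over 53 s, if anything falls off the work surface, if the arm or the gripper's body presses on something with over 40 N, if the wrist force passes 120 N, or if a joint passes its speed limit or range.

## Working session

There is one attempt and no reset: what is moved stays moved. The work goes in short steps, Python scripts to look and compute and a tool call to move; the robot and the scene stay as the last step left them, time stands still between calls to the robot, and variables do not carry over. Pictures are saved under pics/ and viewed, at most 10 in all, crops included, and the job is handed in when it is done.

Besides the shell and the picture viewer there is one more tool, called after ">>>" as name([rows], argument=value, ...), one row to a line, values as JSON. jog_arm: Moves the arm, as the interface text tells. Its arguments: {"type":"object","properties":{"increments":{"type":"array"},"newtons":{"type":"number"}},"required":["increments"]}

```bash
mkdir -p pics; ls; python3 - <<'E'
from rig import bot, eyes, order
import cv2,numpy as np
for n in ("top","side"):
    im,d=eyes.get_image(n); cv2.imwrite(f"pics/{n}0.png",im); np.save(f"pics/{n}0.npy",d)
    print(n,eyes.camera_params(n))
s=bot.sense(); print(s)
E
```

```text
pics
top {'vertical_fov': 55.946489943697415, 'cx': 317.2981633032686, 'cy': 188.16269042277975, 'rvec': array([ 2.15718099, -2.10415686,  0.17064076]), 'tvec': array([-0.15628095,  0.5440631 ,  0.85924461])}
side {'vertical_fov': 47.34411719851181, 'cx': 318.976154175195, 'cy': 203.6886851902944, 'rvec': array([ 0.5847101 , -2.48484063,  1.41952906]), 'tvec': array([0.40109741, 0.25470162, 0.75861562])}
{'time_s': 0.1, 'joint_positions': array([ 1.22550201,  0.61581532, -0.01261787,  1.4247249 ,  0.00814434,
        1.10340204, -0.04035933]), 'joint_velocities': array([ 0.00119197, -0.00258297, -0.00066523, -0.00351285,  0.00186845,
       -0.00025049, -0.00012326]), 'tau': array([ 2.20794893e-03, -4.60040188e+01,  2.10461961e-01, -1.66242135e+01,
       -6.11427077e-02,  1.69868348e-02,  1.05505405e-04]), 'tool_pos': array([ 0.20350191, -0.61657641,  0.21760624]), 'tcp_rot': array([ 9.87312400e-01,  1.58785716e-01, -2.15431591e-04, -1.12900084e-03]), 'ft_force': array([ 0.35796392, -0.53724981, -0.27067057]), 'wrist_torque': array([-0.06482311,  0.02340981,  0.03648458]), 'finger_force': 0.0, 'width': 0.09311937008829754}
```

View pics/top0.png

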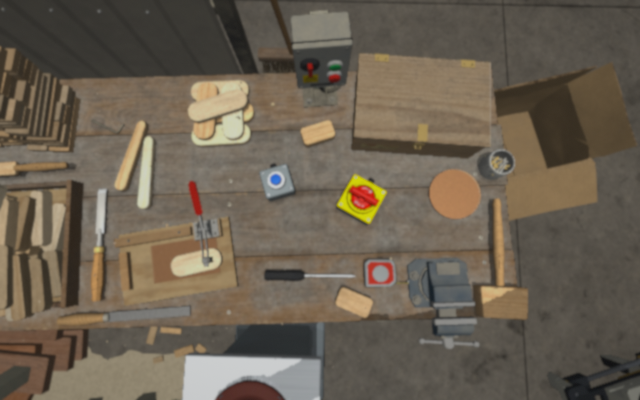

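View pics/side0.png

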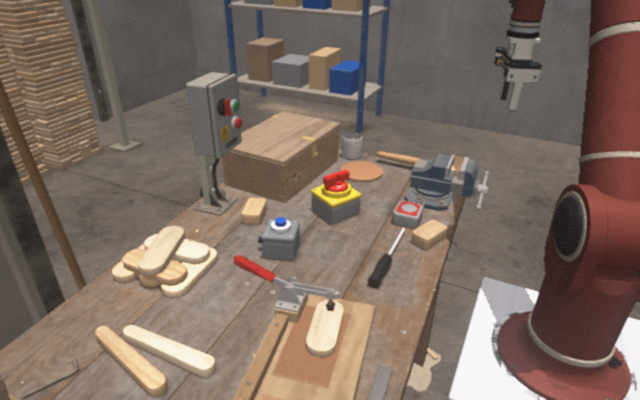

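The top view shows the stop at about (362,198), the reset button at (277,180), and the bystanders at (310,275), (380,272) and (353,301). The side view shows the stop at about (336,185) and the reset button at (281,222). Next I'll measure them.

```bash
cat > h.py <<'E'
import numpy as np, cv2
from rig import bot, eyes, order
from scipy.spatial.transform import Rotation as R
def cam(n):
    p=eyes.camera_params(n); f=200/np.tan(np.radians(p['vertical_fov']/2))
    return f,p['cx'],p['cy'],R.from_rotvec(p['rvec']).as_matrix(),np.array(p['tvec'])
def ray_z(n,u,v,z):            # pixel -> world at height z
    f,cx,cy,M,t=cam(n); d=M.T@np.array([(u-cx)/f,(v-cy)/f,1]); c=-M.T@t
    return c+d*(z-c[2])/d[2]
def cloud(n,d):
    f,cx,cy,M,t=cam(n); v,u=np.mgrid[:400,:640]
    P=np.stack([(u-cx)/f*d,(v-cy)/f*d,d],-1)
    return (P-t)@M
def proj(n,p):
    f,cx,cy,M,t=cam(n); q=M@np.array(p)+t; return f*q[0]/q[2]+cx,f*q[1]/q[2]+cy
E
python3 - <<'E'
from h import *
for n,(u0,v0,u1,v1),(a0,b0,a1,b1) in (("top",(330,165,395,230),(255,155,300,205)),("side",(300,160,375,225),(250,205,310,265))):
    im=cv2.imread(f"pics/{n}0.png"); P=cloud(n,np.load(f"pics/{n}0.npy")); 
    hsv=cv2.cvtColor(im,cv2.COLOR_BGR2HSV); H,S,V=[hsv[...,i].astype(int) for i in range(3)]
    box=np.zeros((400,640),bool); box[v0:v1,u0:u1]=1
    red=box&((H<8)|(H>172))&(S>150)&(V>80)
    Q=P[red]; bar=Q[(Q[:,2]>.100)&(Q[:,2]<.12)]
    print(n,"red",len(Q),np.percentile(Q[:,2],[5,50,95]).round(3),"bar",len(bar),bar.mean(0).round(4))
    if len(bar)>4:
        w,E=np.linalg.eigh(np.cov(bar[:,:2].T)); print(" bar dir",E[:,1],np.degrees(np.arctan2(E[1,1],E[0,1])),w**.5, (bar[:,:2]-bar[:,:2].mean(0))@E[:,1].round(3) if 0 else '')
    yel=box&(H>20)&(H<35)&(S>150); Y=P[yel]; Y=Y[(Y[:,2]>.05)&(Y[:,2]<.067)]
    rc=cv2.minAreaRect((Y[:,:2]*1000).astype(np.float32)); print(" yellow",rc,Y[:,2].mean())
    b2=np.zeros((400,640),bool); b2[b0:b1,a0:a1]=1
    bl=b2&(H>105)&(H<130)&(S>150); B=P[bl]; B=B[B[:,2]>.07]; print(" blue",len(B),B.mean(0).round(4),B[:,:2].min(0),B[:,:2].max(0))
im=cv2.imread("pics/top0.png"); 
c=cv2.resize(im[160:240,325:400],None,fx=6,fy=6,interpolation=cv2.INTER_CUBIC)
i2=cv2.imread("pics/side0.png"); e=cv2.resize(i2[160:230,300:375],(514,480),interpolation=cv2.INTER_CUBIC)
cv2.imwrite("pics/crop1.png",cv2.resize(np.hstack([c,e[:,:]]),(771,384)))
E
```

```text
top red 363 [0.08  0.102 0.111] bar 187 [ 0.5236 -0.2461  0.1075]
 bar dir [0.46352533 0.88608367] 62.38517405745775 [0.00426172 0.01790667] 
 yellow ((523.9808959960938, -247.80517578125), (89.97908782958984, 90.176025390625), 62.53396224975586) 0.05908195083435097
 blue 59 [ 0.5608 -0.0455  0.0815] [ 0.5511965  -0.05397764] [ 0.57035303 -0.0354439 ]
side red 376 [0.078 0.096 0.112] bar 153 [ 0.5229 -0.2428  0.1067]
 bar dir [0.48172481 0.87632255] 61.20188701302402 [0.0029011 0.0200918] 
 yellow ((523.6087646484375, -243.9537353515625), (91.07258605957031, 85.72972106933594), 61.76567077636719) 0.05989774449232652
 blue 57 [ 0.5594 -0.041   0.0824] [ 0.55092773 -0.052377  ] [ 0.5701143 -0.0317846]
```

View pics/crop1.png

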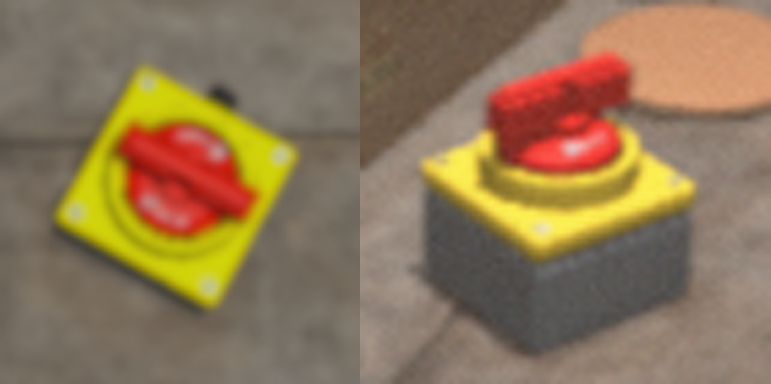

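```bash
cat >> h.py <<'E'
C=np.array([.5237,-.2460]); TH=62.0; B=np.array([.5602,-.0435])
def need(target,th=None,pr=True):
    s=bot.sense(); M=R.from_quat(s['tcp_rot']).as_matrix(); p=s['tool_pos']
    yaw=np.degrees(np.arctan2(M[1,0],M[0,0])); d=M.T@(np.array(target)-p)*100
    print('t',round(s['time_s'],2),'pos',p.round(4),'yaw',yaw.round(2),'F',s['ft_force'].round(2),'w',round(s['width'],4),'-> tool cm',d.round(2),'twist',None if th is None else round(yaw-th,2))
E
python3 - <<'E'
from h import *
P=cloud("side",np.load("pics/side0.npy")).reshape(-1,3); Q=cloud("top",np.load("pics/top0.npy")).reshape(-1,3)
A=np.array([.2035,-.6166]); d=C-A; L=np.hypot(*d); d/=L
for X in (P,Q):
    r=X[:,:2]-A; s=r@d; o=r@np.array([-d[1],d[0]])
    for lo in np.arange(.1,.65,.08):
        m=(s>lo)&(s<lo+.08)&(abs(o)<.13)&(X[:,2]>0)&(X[:,2]<.5); print(round(lo,2),m.sum(),X[m,2].max().round(3) if m.any() else None, end=' | ')
    print()
# plan: 5 rows with twist -8.58, step 45mm each
th=np.radians(18.3)
for i in range(10):
    ax=np.array([np.cos(th),np.sin(th)]); ay=np.array([np.sin(th),-np.cos(th)])
    st=d*L/10; print(i,(st@ax*100).round(2),(st@ay*100).round(2))
    if i<5: th+=np.radians(8.58)
need([*C,.17],TH)
E
```

```text
0.1 760 0.114 | 0.18 2320 0.112 | 0.26 1539 0.099 | 0.34 1449 0.038 | 0.42 1533 0.113 | 0.5 2770 0.127 | 0.58 2165 0.128 | 
0.1 2494 0.113 | 0.18 3064 0.113 | 0.26 1985 0.091 | 0.34 1469 0.037 | 0.42 1837 0.114 | 0.5 1874 0.127 | 0.58 1780 0.13 | 
0 4.2 -2.51
1 4.53 -1.86
2 4.76 -1.16
3 4.88 -0.44
4 4.89 0.29
5 4.79 1.02
6 4.79 1.02
7 4.79 1.02
8 4.79 1.02
9 4.79 1.02
t 0.1 pos [ 0.2035 -0.6166  0.2176] yaw 18.27 F [ 0.36 -0.54 -0.27] w 0.0931 -> tool cm [ 42.02 -25.14   4.82] twist -43.73
```

>>> jog_arm([
  {"tx": 4.2, "ty": -2.5, "tz": 0, "twist": -8.5, "hand": 0},
  {"tx": 4.5, "ty": -1.9, "tz": 0, "twist": -8.5, "hand": 0},
  {"tx": 4.8, "ty": -1.2, "tz": 0, "twist": -8.5, "hand": 0},
  {"tx": 4.9, "ty": -0.4, "tz": 0, "twist": -8.5, "hand": 0},
  {"tx": 4.9, "ty": 0.3, "tz": 0, "twist": -8.5, "hand": 0},
], newtons=20)

```text
time_s: 0.6
tool_pos: [0.3655, -0.43, 0.2184]
tcp_rot: [0.861, 0.508, -0.0, -0.0]
ft_force: [0.9, -1.0, 0.5]
width: 0.0578
finger_force: 0.0
```

>>> jog_arm([
  {"tx": 4, "ty": 0.8, "tz": 0, "twist": -1, "hand": 0},
  {"tx": 4, "ty": 0.8, "tz": 0, "twist": 0, "hand": 0},
  {"tx": 4, "ty": 0.8, "tz": 0, "twist": 0, "hand": 0},
  {"tx": 0, "ty": 0, "tz": 0, "twist": 0, "hand": 0},
  {"tx": 0, "ty": 0, "tz": 0, "twist": 0, "hand": 0},
])

```text
time_s: 1.1
tool_pos: [0.4434, -0.337, 0.2183]
tcp_rot: [0.857, 0.515, -0.0, -0.0]
ft_force: [0.1, -0.9, 0.1]
width: 0.0178
finger_force: 0.0
```

```bash
python3 -c "
from h import *
need([*C,.14],TH)"
```

```text
t 1.1 pos [ 0.4434 -0.337   0.2183] yaw 61.93 F [ 0.12 -0.9   0.05] w 0.0178 -> tool cm [11.8   2.81  7.83] twist -0.07
```

>>> jog_arm([
  {"tx": 4, "ty": 0.95, "tz": 0, "hand": 0},
  {"tx": 4, "ty": 0.95, "tz": 1.8, "hand": 0},
  {"tx": 3.8, "ty": 0.9, "tz": 3, "hand": 0},
  {"tx": 0, "ty": 0, "tz": 3, "hand": 0},
  {"tx": 0, "ty": 0, "tz": 0, "hand": 0},
])

```text
validation failed for argument at $.in...
```

```bash
python3 - <<'E'
from h import *
need([*C,.11],TH)
out=[]
for n,o in (("top",(325,160)),("side",(300,120))):
    im,d=eyes.get_image(n); s=bot.sense(); print(n,'tip px',proj(n,s['tool_pos']))
    out.append(cv2.resize(im[o[1]:o[1]+100,o[0]-10:o[0]+90],(400,400),interpolation=cv2.INTER_CUBIC))
cv2.imwrite("pics/crop2.png",np.hstack(out))
E
```

```text
t 1.1 pos [ 0.4434 -0.337   0.2183] yaw 61.93 F [ 0.12 -0.9   0.05] w 0.0178 -> tool cm [11.8   2.82 10.83] twist -0.07
top tip px (np.float64(418.6044660505395), np.float64(230.26537273911023))
side tip px (np.float64(385.30640203843956), np.float64(123.66364356005242))
```

View pics/crop2.png

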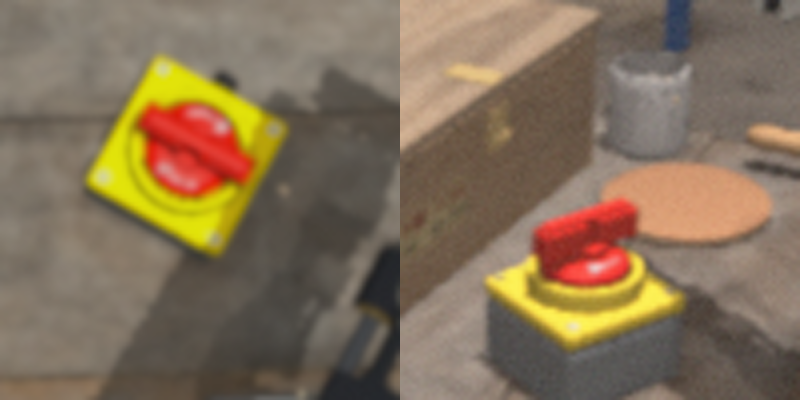

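The last move was refused because the rows had no twist value, so the picture only shows the arm still off to the lower right and the stop unchanged. I'll resend it with every key filled in.

>>> jog_arm([
  {"tx": 4, "ty": 0.95, "tz": 0, "twist": 0, "hand": 0},
  {"tx": 4, "ty": 0.95, "tz": 1.8, "twist": 0, "hand": 0},
  {"tx": 3.8, "ty": 0.9, "tz": 3, "twist": 0, "hand": 0},
  {"tx": 0, "ty": 0, "tz": 3, "twist": 0, "hand": 0},
  {"tx": 0, "ty": 0, "tz": 0, "twist": 0, "hand": 0},
])

```text
time_s: 1.7
tool_pos: [0.5202, -0.247, 0.1366]
tcp_rot: [0.858, 0.513, -0.003, -0.004]
ft_force: [-0.8, -1.6, 0.6]
width: 0.0006
finger_force: 0.0
```

```bash
python3 - <<'E'
from h import *
need([*C,.11],TH)
out=[]
for n,o in (("top",(325,160)),("side",(300,120))):
    im,d=eyes.get_image(n); s=bot.sense(); print(n,'tip px',proj(n,s['tool_pos']))
    out.append(cv2.resize(im[o[1]:o[1]+100,o[0]-10:o[0]+90],(400,400),interpolation=cv2.INTER_CUBIC))
cv2.imwrite("pics/crop3.png",np.hstack(out))
E
```

```text
t 1.7 pos [ 0.5202 -0.247   0.1366] yaw 61.75 F [-0.8  -1.6   0.63] w 0.0006 -> tool cm [0.26 0.29 2.66] twist -0.25
top tip px (np.float64(366.27515258635583), np.float64(194.3176022711751))
side tip px (np.float64(337.72617718869816), np.float64(161.38721853086108))
```

View pics/crop3.png

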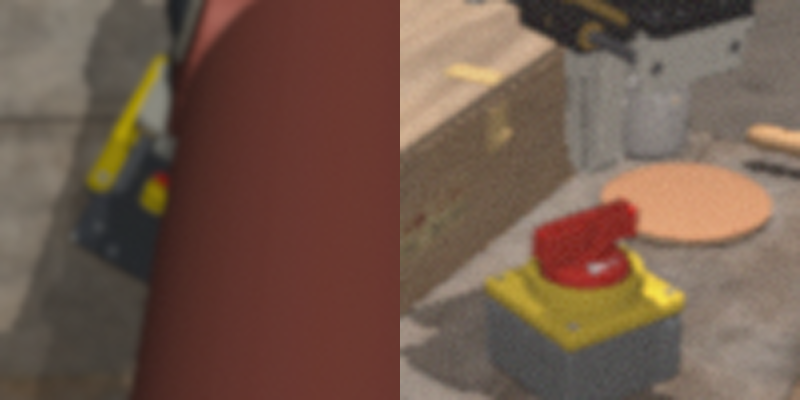

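The side picture shows the closed fingertips at full-frame (337,161), right above the bar centre and matching the projection. The arm hides the top view.

>>> jog_arm([
  {"tx": 0.25, "ty": 0.25, "tz": 0.5, "twist": 0, "hand": 0},
  {"tx": 0, "ty": 0, "tz": 0.8, "twist": 0, "hand": 0},
  {"tx": 0, "ty": 0, "tz": 0.7, "twist": 0, "hand": 0},
  {"tx": 0, "ty": 0, "tz": 0, "twist": 0, "hand": 0},
  {"tx": 0, "ty": 0, "tz": 0, "twist": 0, "hand": 0},
])

```text
time_s: 2.3
tool_pos: [0.5268, -0.2464, 0.1206]
tcp_rot: [0.858, 0.513, -0.0, -0.0]
ft_force: [0.3, 0.1, -0.1]
width: 0.0004
finger_force: 0.0
```

>>> jog_arm([
  {"tx": 0, "ty": 0, "tz": 0.4, "twist": 0, "hand": 0},
  {"tx": 0, "ty": 0, "tz": 0.4, "twist": 0, "hand": 0},
  {"tx": 0, "ty": 0, "tz": 0.4, "twist": 0, "hand": 0},
  {"tx": 0, "ty": 0, "tz": 0.3, "twist": 0, "hand": 0},
  {"tx": 0, "ty": 0, "tz": 0, "twist": 0, "hand": 0},
])

```text
time_s: 2.8
tool_pos: [0.5271, -0.2462, 0.1058]
tcp_rot: [0.858, 0.513, 0.0, 0.0]
ft_force: [-0.9, -0.2, 3.3]
width: 0.0002
finger_force: 1.9
```

```bash
python3 -c "
from h import *
need([*C,.10],TH)"
```

```text
t 2.8 pos [ 0.5271 -0.2462  0.1058] yaw 61.77 F [-0.9  -0.21  3.26] w 0.0002 -> tool cm [-0.14 -0.31  0.58] twist -0.23
```

>>> jog_arm([
  {"tx": 0, "ty": 0, "tz": 0.3, "twist": 0, "hand": 0},
  {"tx": 0, "ty": 0, "tz": 0.2, "twist": 0, "hand": 0},
  {"tx": 0, "ty": 0, "tz": 0.1, "twist": 0, "hand": 0},
  {"tx": 0, "ty": 0, "tz": 0.1, "twist": 0, "hand": 0},
  {"tx": 0, "ty": 0, "tz": 0, "twist": 0, "hand": 0},
])

```text
time_s: 3.3
tool_pos: [0.5274, -0.2463, 0.1003]
tcp_rot: [0.858, 0.513, 0.0, 0.001]
ft_force: [-2.5, 1.6, 11.4]
width: 0.0006
finger_force: 5.6
```

At 11 N and 0.1003 m the head is on its hard stop, so it should be latched. Lifting off now.

>>> jog_arm([
  {"tx": 0, "ty": 0, "tz": -0.5, "twist": 0, "hand": 0},
  {"tx": 0, "ty": 0, "tz": -1, "twist": 0, "hand": 0},
  {"tx": 0, "ty": 0, "tz": -1.5, "twist": 0, "hand": 0},
  {"tx": 0, "ty": 0, "tz": 0, "twist": 0, "hand": 0},
  {"tx": 0, "ty": 0, "tz": 0, "twist": 0, "hand": 0},
])

```text
time_s: 3.8
tool_pos: [0.5269, -0.2462, 0.1285]
tcp_rot: [0.858, 0.513, 0.0, 0.0]
ft_force: [0.3, 1.9, -0.2]
width: 0.0005
finger_force: 0.0
```

```bash
python3 - <<'E'
from h import *
im,d=eyes.get_image("side"); P=cloud("side",d)
hsv=cv2.cvtColor(im,cv2.COLOR_BGR2HSV); H,S,V=[hsv[...,i].astype(int) for i in range(3)]
box=np.zeros((400,640),bool); box[160:225,300:375]=1
red=box&((H<8)|(H>172))&(S>150)&(V>60)
print(np.percentile(P[red][:,2],[5,50,90,95,99]).round(4))
P0=cloud("side",np.load("pics/side0.npy"));print(np.percentile(P0[red][:,2],[5,50,90,95,99]).round(4))
v,u=np.nonzero(red); print(v.min(), u.min(),u.max())
bar=P[red]; bar=bar[bar[:,2]>.09]; w,E=np.linalg.eigh(np.cov(bar[:,:2].T)); print(bar.mean(0),E[:,1],np.degrees(np.arctan2(E[1,1],E[0,1])))
e=np.array([.469,.883]); c=np.array([.883,-.469])
for th_off in (.026,.030): pass
need([*(C+.027*e-.042*c),.125],TH)
E
```

```text
[0.0738 0.09   0.101  0.1027 0.1046]
[0.0744 0.09   0.1035 0.1053 0.1075]
173 324 348
[ 0.52228884 -0.24265596  0.09739151] [0.48352857 0.87532858] 61.083886460361974
t 3.85 pos [ 0.5265 -0.2461  0.1281] yaw 61.76 F [ 0.01  0.5  -0.7 ] w 0.0006 -> tool cm [ 2.56 -4.46  0.31] twist -0.24
```

The head is latched: the bar top now reads about 0.103 m, and the bar angle hasn't changed. I'll go beside the +y wing on its trailing side.

>>> jog_arm([
  {"tx": 1.3, "ty": -2.2, "tz": 0, "twist": 0, "hand": 0},
  {"tx": 1.3, "ty": -2.3, "tz": 0, "twist": 0, "hand": 0},
  {"tx": 0, "ty": 0, "tz": 2, "twist": 0, "hand": 0},
  {"tx": 0, "ty": 0, "tz": 1.9, "twist": 0, "hand": 0},
  {"tx": 0, "ty": 0, "tz": 0, "twist": 0, "hand": 0},
])

```text
time_s: 4.35
tool_pos: [0.4972, -0.2012, 0.087]
tcp_rot: [0.858, 0.513, -0.002, -0.003]
ft_force: [0.1, -0.1, 0.5]
width: 0.0005
finger_force: 0.0
```

```bash
python3 - <<'E'
from h import *
e=np.array([.469,.883]); c=np.array([.883,-.469])
need([*(C+.027*e-.0255*c),.088],TH)
im,d=eyes.get_image("side")
cv2.imwrite("pics/crop4.png",cv2.resize(im[120:240,280:400],(600,600),interpolation=cv2.INTER_CUBIC))
E
```

```text
t 4.35 pos [ 0.4972 -0.2012  0.087 ] yaw 61.79 F [ 0.08 -0.14  0.53] w 0.0005 -> tool cm [-0.01  1.89 -0.11] twist -0.21
```

View pics/crop4.png

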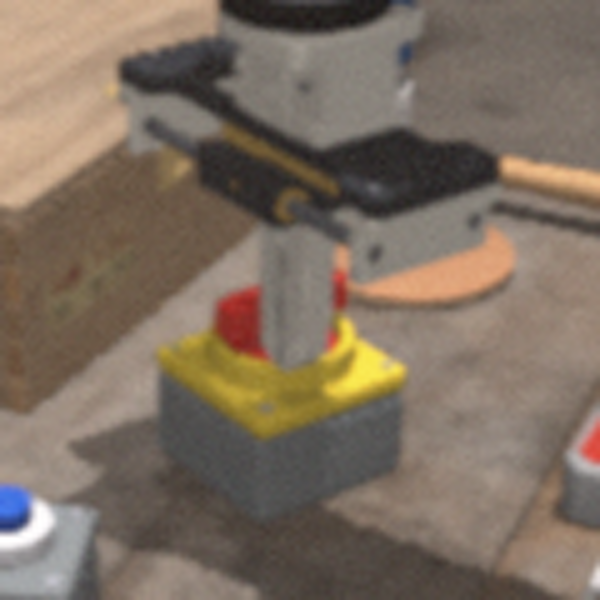

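The picture shows the closed fingers at crop (295,350) in front of the wing, clear of the collar, with the bar behind them. I'll push along tool +y.

>>> jog_arm([
  {"tx": 0, "ty": 0.7, "tz": -0.1, "twist": 0, "hand": 0},
  {"tx": 0, "ty": 0.7, "tz": 0, "twist": 0, "hand": 0},
  {"tx": 0, "ty": 0.5, "tz": 0, "twist": 0, "hand": 0},
  {"tx": 0, "ty": 0.3, "tz": 0, "twist": 0, "hand": 0},
  {"tx": 0, "ty": 0, "tz": 0, "twist": 0, "hand": 0},
])

```text
time_s: 4.9
tool_pos: [0.5196, -0.2128, 0.0909]
tcp_rot: [0.858, 0.513, 0.0, 0.0]
ft_force: [0.3, 0.2, -0.3]
width: 0.0002
finger_force: 0.0
```

>>> jog_arm([
  {"tx": 0, "ty": 0.3, "tz": 0, "twist": 0, "hand": 0},
  {"tx": 0, "ty": 0.3, "tz": 0, "twist": 0, "hand": 0},
  {"tx": 0, "ty": 0.3, "tz": 0, "twist": 0, "hand": 0},
  {"tx": 0, "ty": 0, "tz": 0, "twist": 0, "hand": 0},
  {"tx": 0, "ty": 0, "tz": 0, "twist": 0, "hand": 0},
])

```text
time_s: 5.4
tool_pos: [0.5273, -0.2161, 0.0907]
tcp_rot: [0.858, 0.514, 0.0, -0.0]
ft_force: [0.3, 1.7, 0.6]
width: 0.0004
finger_force: 1.0
```

```bash
cat > look.py <<'E'
from h import *
e=np.array([.469,.883]); c=np.array([.883,-.469])
need([*(C+.027*e-.0115*c),.088],TH)
im,d=eyes.get_image("side"); P=cloud("side",d)
hsv=cv2.cvtColor(im,cv2.COLOR_BGR2HSV); H,S,V=[hsv[...,i].astype(int) for i in range(3)]
box=np.zeros((400,640),bool); box[160:225,300:375]=1
Q=P[box&((H<8)|(H>172))&(S>150)&(V>60)]
print(np.percentile(Q[:,2],[50,90,95,99]).round(4))
b=Q[Q[:,2]>.094]; w,E=np.linalg.eigh(np.cov(b[:,:2].T)); print(len(b),b.mean(0),np.degrees(np.arctan2(E[1,1],E[0,1])))
E
python3 look.py
```

```text
t 5.4 pos [ 0.5273 -0.2161  0.0907] yaw 61.8 F [0.32 1.74 0.58] w 0.0004 -> tool cm [-0.11 -0.07  0.27] twist -0.2
[0.0857 0.1018 0.1032 0.104 ]
66 [ 0.50840305 -0.25656153  0.09978953] -138.89571786673625
```

>>> jog_arm([
  {"tx": 0, "ty": 0.3, "tz": 0, "twist": 0, "hand": 0},
  {"tx": 0, "ty": 0.3, "tz": 0, "twist": 0, "hand": 0},
  {"tx": 0, "ty": 0.2, "tz": 0, "twist": 0, "hand": 0},
  {"tx": 0, "ty": 0, "tz": 0, "twist": 0, "hand": 0},
  {"tx": 0, "ty": 0, "tz": 0, "twist": 0, "hand": 0},
])

```text
time_s: 5.95
tool_pos: [0.5342, -0.2211, 0.0909]
tcp_rot: [0.858, 0.513, 0.0, 0.001]
ft_force: [0.3, 1.2, 3.5]
width: 0.0006
finger_force: 1.5
```

```bash
python3 look.py
```

```text
t 5.95 pos [ 0.5342 -0.2211  0.0909] yaw 61.74 F [0.27 1.22 3.5 ] w 0.0006 -> tool cm [ 0.   -0.92  0.29] twist -0.26
[0.0874 0.1025 0.1042 0.1052]
82 [ 0.50283589 -0.23785067  0.10621301] 112.75525204390891
```

```bash
python3 - <<'E'
from h import *
im,d=eyes.get_image("side")
cv2.imwrite("pics/crop5.png",cv2.resize(im[120:230,290:400],(600,600),interpolation=cv2.INTER_CUBIC))
E
```

```text
(no output)
```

View pics/crop5.png

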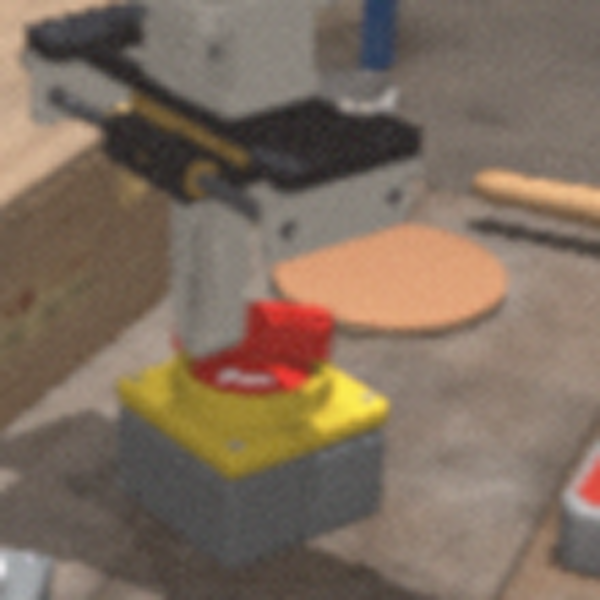

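The picture shows the head well turned, with the wing end at crop (325,330). There is an upward force of 3.5 N on the tool, so the finger may be holding the head down. I'll push a little further, then ease up while keeping side contact.

>>> jog_arm([
  {"tx": 0, "ty": 0.2, "tz": 0, "twist": 0, "hand": 0},
  {"tx": 0, "ty": 0.1, "tz": 0, "twist": 0, "hand": 0},
  {"tx": 0, "ty": 0, "tz": -0.2, "twist": 0, "hand": 0},
  {"tx": 0, "ty": 0, "tz": -0.1, "twist": 0, "hand": 0},
  {"tx": 0, "ty": 0, "tz": 0, "twist": 0, "hand": 0},
])

```text
time_s: 6.55
tool_pos: [0.5365, -0.222, 0.0937]
tcp_rot: [0.858, 0.513, -0.0, -0.0]
ft_force: [-1.0, 1.4, 2.0]
width: 0.0006
finger_force: 1.1
```

```bash
python3 look.py
```

```text
t 6.55 pos [ 0.5365 -0.222   0.0937] yaw 61.76 F [-1.    1.44  2.02] w 0.0006 -> tool cm [-0.03 -1.15  0.57] twist -0.24
[0.0895 0.1061 0.1078 0.603 ]
110 [ 0.49377622 -0.21437778  0.12029374] 112.83027982037044
```

The head rises as the finger rises, so the catch has let go and the finger is blocking it. Lifting further.

>>> jog_arm([
  {"tx": 0, "ty": 0, "tz": -0.2, "twist": 0, "hand": 0},
  {"tx": 0, "ty": 0, "tz": -0.2, "twist": 0, "hand": 0},
  {"tx": 0, "ty": 0, "tz": -0.2, "twist": 0, "hand": 0},
  {"tx": 0, "ty": 0, "tz": 0, "twist": 0, "hand": 0},
  {"tx": 0, "ty": 0, "tz": 0, "twist": 0, "hand": 0},
])

```text
time_s: 7.1
tool_pos: [0.5369, -0.2217, 0.0998]
tcp_rot: [0.858, 0.513, 0.0, 0.0]
ft_force: [-0.3, 1.1, 0.8]
width: 0.0002
finger_force: 0.9
```

```bash
python3 look.py
```

```text
t 7.1 pos [ 0.5369 -0.2217  0.0998] yaw 61.78 F [-0.34  1.07  0.77] w 0.0002 -> tool cm [-0.07 -1.18  1.18] twist -0.22
[0.0907 0.1079 0.1103 0.1118]
130 [ 0.50839913 -0.24771851  0.1039911 ] -163.14693890060136
```

The head is out: the bar top reads about 0.111 m, as at the start. I'll back away so it swings back, then go up.

>>> jog_arm([
  {"tx": 0, "ty": -0.6, "tz": 0, "twist": 0, "hand": 0},
  {"tx": 0, "ty": -1, "tz": 0, "twist": 0, "hand": 0},
  {"tx": 0, "ty": -1.5, "tz": 0, "twist": 0, "hand": 0},
  {"tx": 0, "ty": -2, "tz": 0, "twist": 0, "hand": 0},
  {"tx": 0, "ty": 0, "tz": -3, "twist": 0, "hand": 0},
])

```text
time_s: 7.65
tool_pos: [0.4851, -0.1959, 0.1265]
tcp_rot: [0.858, 0.514, -0.005, -0.005]
ft_force: [1.3, -0.5, -0.0]
width: 0.0003
finger_force: 0.0
```

```bash
python3 look.py; python3 - <<'E'
from h import *
need([*B,.13],TH)
im,d=eyes.get_image("side")
cv2.imwrite("pics/crop6.png",cv2.resize(im[100:280,240:420],(600,600),interpolation=cv2.INTER_CUBIC))
E
```

```text
t 7.65 pos [ 0.4851 -0.1959  0.1265] yaw 61.82 F [ 1.26 -0.48 -0.02] w 0.0003 -> tool cm [0.11 4.65 3.79] twist -0.18
[0.089  0.1074 0.1099 0.111 ]
96 [ 0.52649346 -0.21837286  0.10840481] 114.2449729145241
t 7.7 pos [ 0.4912 -0.1979  0.1331] yaw 61.79 F [ 1.29 -0.09  2.31] w 0.0001 -> tool cm [16.87 -1.21  0.3 ] twist -0.21
```

View pics/crop6.png

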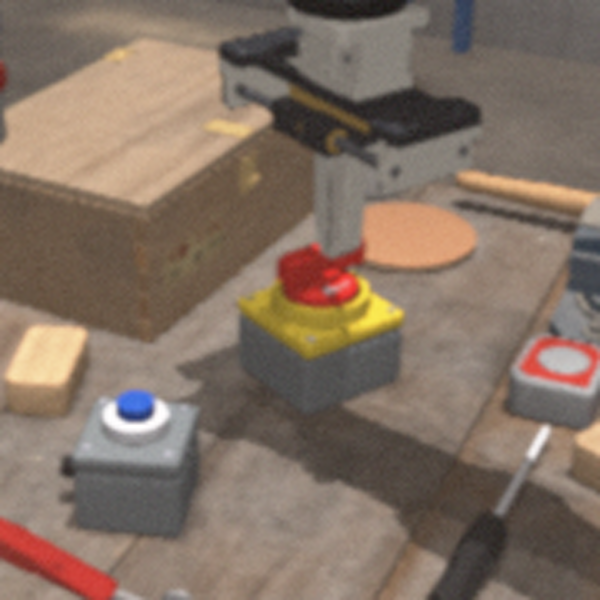

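The picture shows the head out and the bar back at its rest direction, crop (280–360, 250–290). The fingers are clear above it. I'll move over the blue button now.

>>> jog_arm([
  {"tx": 3, "ty": -0.2, "tz": 0, "twist": 0, "hand": 0},
  {"tx": 4, "ty": -0.3, "tz": 0, "twist": 0, "hand": 0},
  {"tx": 4, "ty": -0.3, "tz": 0, "twist": 0, "hand": 0},
  {"tx": 4, "ty": -0.3, "tz": 0, "twist": 0, "hand": 0},
  {"tx": 2, "ty": -0.1, "tz": 0, "twist": 0, "hand": 0},
])

```text
time_s: 8.25
tool_pos: [0.5625, -0.0378, 0.1294]
tcp_rot: [0.857, 0.515, 0.001, -0.001]
ft_force: [0.2, 0.9, 0.2]
width: 0.0004
finger_force: 0.0
```

>>> jog_arm([
  {"tx": 0, "ty": 0, "tz": 1, "twist": 0, "hand": 0},
  {"tx": 0, "ty": 0, "tz": 1, "twist": 0, "hand": 0},
  {"tx": 0, "ty": 0, "tz": 1, "twist": 0, "hand": 0},
  {"tx": 0, "ty": 0, "tz": 0, "twist": 0, "hand": 0},
  {"tx": 0, "ty": 0, "tz": 0, "twist": 0, "hand": 0},
])

```text
time_s: 8.75
tool_pos: [0.5609, -0.0439, 0.0991]
tcp_rot: [0.859, 0.512, -0.001, -0.0]
ft_force: [0.1, -0.2, 0.8]
width: 0.0004
finger_force: 0.0
```

```bash
python3 look.py; python3 - <<'E'
from h import *
need([*B,.082],TH)
im,d=eyes.get_image("side")
cv2.imwrite("pics/crop7.png",cv2.resize(im[130:280,230:380],(600,600),interpolation=cv2.INTER_CUBIC))
E
```

```text
t 8.75 pos [ 0.5609 -0.0439  0.0991] yaw 61.64 F [ 0.11 -0.23  0.84] w 0.0004 -> tool cm [-16.86   5.17   1.12] twist -0.36
[0.0957 0.1099 0.1114 0.112 ]
198 [ 0.5207376  -0.23799014  0.10667213] 111.31280733349058
t 8.8 pos [ 0.5613 -0.0435  0.0996] yaw 61.67 F [ 0.29  0.73 -0.37] w 0.0006 -> tool cm [-0.06 -0.1   1.76] twist -0.33
```

View pics/crop7.png

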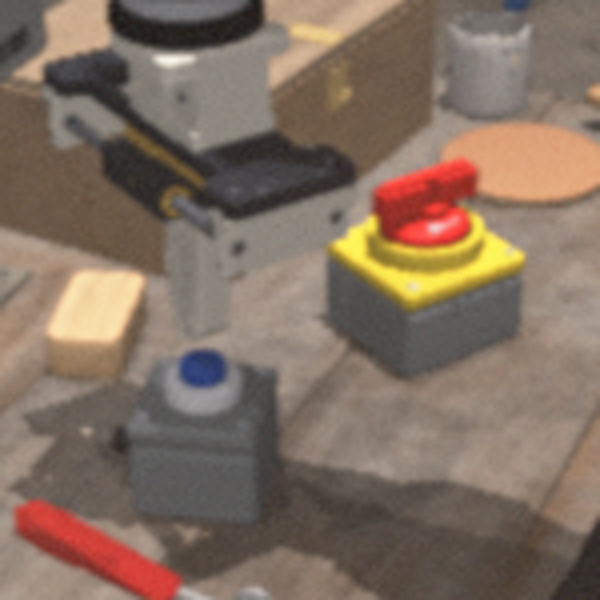

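The picture shows the head out and at rest, crop (430,200), and the fingers at (200,325) right above the blue button at (205,368). Pressing now.

>>> jog_arm([
  {"tx": 0, "ty": -0.1, "tz": 0.9, "twist": 0, "hand": 0},
  {"tx": 0, "ty": 0, "tz": 0.6, "twist": 0, "hand": 0},
  {"tx": 0, "ty": 0, "tz": 0.5, "twist": 0, "hand": 0},
  {"tx": 0, "ty": 0, "tz": 0.3, "twist": 0, "hand": 0},
  {"tx": 0, "ty": 0, "tz": 0, "twist": 0, "hand": 0},
])

```text
time_s: 9.35
tool_pos: [0.5603, -0.0418, 0.0767]
tcp_rot: [0.858, 0.513, -0.0, -0.0]
ft_force: [-2.2, -0.3, 5.2]
width: 0.0005
finger_force: 2.3
```

>>> jog_arm([
  {"tx": 0, "ty": 0, "tz": 0.2, "twist": 0, "hand": 0},
  {"tx": 0, "ty": 0, "tz": 0.1, "twist": 0, "hand": 0},
  {"tx": 0, "ty": 0, "tz": 0, "twist": 0, "hand": 0},
  {"tx": 0, "ty": 0, "tz": 0, "twist": 0, "hand": 0},
  {"tx": 0, "ty": 0, "tz": 0, "twist": 0, "hand": 0},
])

```text
time_s: 9.85
tool_pos: [0.5604, -0.0418, 0.0761]
tcp_rot: [0.858, 0.513, -0.0, 0.0]
ft_force: [-6.2, -0.1, 17.2]
width: 0.0003
finger_force: 8.5
```

The force is 17 N with no further travel, so the button is fully in. Releasing it.

>>> jog_arm([
  {"tx": 0, "ty": 0, "tz": -0.5, "twist": 0, "hand": 0},
  {"tx": 0, "ty": 0, "tz": -1.5, "twist": 0, "hand": 0},
  {"tx": 0, "ty": 0, "tz": -3, "twist": 0, "hand": 0},
  {"tx": 0, "ty": 0, "tz": -3, "twist": 0, "hand": 0},
  {"tx": 0, "ty": 0, "tz": 0, "twist": 0, "hand": 0},
])

```text
time_s: 10.35
tool_pos: [0.5637, -0.0416, 0.1575]
tcp_rot: [0.858, 0.513, 0.004, 0.002]
ft_force: [1.4, 0.4, -0.2]
width: 0.0006
finger_force: 0.0
```

>>> jog_arm([
  {"tx": 0, "ty": 0, "tz": 0, "twist": 0, "hand": 0},
  {"tx": 0, "ty": 0, "tz": 0, "twist": 0, "hand": 0},
  {"tx": 0, "ty": 0, "tz": 0, "twist": 0, "hand": 0},
  {"tx": 0, "ty": 0, "tz": 0, "twist": 0, "hand": 0},
  {"tx": 0, "ty": 0, "tz": 0, "twist": 0, "hand": 0},
])

```text
time_s: 10.85
tool_pos: [0.5603, -0.0418, 0.153]
tcp_rot: [0.858, 0.513, -0.001, -0.0]
ft_force: [0.6, 1.0, 0.2]
width: 0.0003
finger_force: 0.0
```

```bash
python3 look.py; python3 - <<'E'
from h import *
im,d=eyes.get_image("side"); P=cloud("side",d)
hsv=cv2.cvtColor(im,cv2.COLOR_BGR2HSV); H,S=hsv[...,0],hsv[...,1]
m=np.zeros((400,640),bool); m[205:265,250:310]=1; Q=P[m&(H>105)&(H<130)&(S>150)]; print('blue z',np.percentile(Q[:,2],[50,90]))
print(order.hand_in())
E
```

```text
t 10.85 pos [ 0.5603 -0.0418  0.153 ] yaw 61.77 F [0.56 0.99 0.23] w 0.0003 -> tool cm [-17.03   5.28   6.5 ] twist -0.23
[0.0957 0.1098 0.1113 0.1131]
201 [ 0.52062463 -0.23845895  0.10654861] 111.2518660079581
blue z [0.08161431 0.08376941]
the job is handed in; nothing more can be done
None
```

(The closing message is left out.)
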